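Issue two D cells from the battery dispenser

ROBOT

A 6-joint arm with a two-finger parallel gripper is mounted at the origin on the work surface. World frame = base frame: x ahead of the robot, y to its left, z up, the work surface at z = 0. Lengths are in m, angles in rad, forces in N, time in s.
With the tool pointing down it reaches from about 0.275 to 0.75 m from the base axis. Payload 10.2 kg.
Tool frame: the origin (TCP) lies at the very end of the fingers, on their centre line; the grasp point (between the pads) lies 19 mm behind it (r.grasp_offset is the distance from the TCP to the grasp point, in m); z points along the fingers, y is the line along which they close (so a half turn about z gives the same grasp; the last joint's range is limited). The gripper opens to 85 mm and grips with 20 to 120 N. Pads are 22 mm wide; open, the fingers measure 114 mm over their backs; the gripper's body (76 mm by 85 mm) begins 54 mm behind the grasp point. The pads swing forward as they close: fully open they stand 13 mm farther back than shut.
Start: joints at [-1.429, 0.313, 1.498, -0, 1.331, -0.223], TCP at [0.187, -0.49, 0.231] pointing down, gripper open.
Joint ranges: [-2.94, 2.94], [-0.97, 2.17], [0.19, 2.56], [-1.23, 4.37], [0.02, 3.11], [-2.88, 2.88]. Speed limits (rad/s): [2.39, 2.39, 3.01, 3.14, 3.14, 3.14].

INTERFACE

Orientations are given as a rotation vector (axis times angle).
In Python, from plant import r, imaging gives the robot as it stands.
- The arm moves only by the tool servo_tool, never from a script. Its argument "motion" is a list of rows, each a list of 7 numbers: the shift along the world's x, y, z in mm, then the turn, a rotation vector about the world's x, y, z in rad, then the finger opening in mm, from 0 to 85.4. In form: [[tx, ty, tz, wx, wy, wz, claw], ...]. A call has 1 to 12 rows; each row is the pose to reach, as a shift and turn from the pose commanded when the call began; what a row does not reach only later rows make up. A row lasts 1/8 s, in which the tool goes at most 62.5 mm and 10.7 degrees, less where a joint would pass 70% of its speed; a pose out of reach is approached as far as the arm can. A call with a gripper value outside its range is refused whole. The fingers move at their own pace and stop on an object; "force" is the grip in N (left out, the last holds). Time passes only in rows, so rows that repeat a pose let the fingers close. It gives the time, the measured TCP pose, the force, the opening and the grip force at its end, in the units of the state.
- r.get_state(): the state, without advancing time (a new reading comes with each control period).
- imaging.snapshot(name): name is "side" or "top"; returns a dict with "image" (384x512x3 uint8, blue, green, red), "vertical_fov" (degrees; the focal length in pixels is half the picture's height over the tangent of half this angle, whatever the lens; pixels are square), "cx", "cy" (the principal point, pixels), "R" (3x3) and "t" (3): a world point X has camera coordinates R X + t. Camera axes: x right, y down, z forward; pixel columns grow to the right and rows downward; lengths in m; the calibration is good to about 2 mm. A picture is of the moment at which its call begins. There is no depth.
- r.job_done(): hands the job in; it is judged then, once.
The state is a dict: "time": time; "qpos": joint angles; "qvel": joint speeds; "joint_torque": joint torques, N m; "tool_pos": TCP position; "ee_rot": TCP orientation; "wrist_force": force on the tool from outside, world axes, zero at the start; "wrist_torque": the same for the moment, N m; "grip_width": finger opening in m; "grip_force": force on a finger pad.
Only numpy, scipy, OpenCV 4.12 (cv2) and the standard library are available. Lean on these libraries where they do the work, as an engineer would, in place of code of your own. Each camera call takes 0.05 s, during which the arm holds its last target. There are 200 camera calls.

TASK

The torch needs two fresh D cells. Press the pad of the dispenser's rocker lever all the way down with a fingertip so that its gate lifts and one cell rolls out, let the lever come right back up, then press and release it once more, so that exactly two cells lie in the tray and the lever is up again. Work only the pad: do not touch the cells or the gate, pick nothing up, and leave the torch, handheld radio, microphone and mug where they are.

Things in the scene. Friction and masses are not known exactly. Their poses are not given: they have to be found in the camera images.
- dispenser: sheet-steel gravity feed for D cells, fixed: open chute 71 mm wide falling 11 degrees to its own -x into a lipped tray. Origin: on the desk below the middle of the press pad at rest; x level, up the chute; y level, along the axle; z up. Chute's middle at y = +67 mm; foot plate x -196 to +98, y +19 to +115 mm. Axle cheeks 101 mm tall, upper walls 82 mm, tops of the upper cells 88 mm above the desk
- axle (a point): middle of the rocker's axle, over the chute, fixed to the dispenser: from the pad's middle at rest 69 mm to the dispenser's -x and 67 mm to its +y, 88 mm above the desk. The rocker turns about the line through it along the dispenser's y. Site axes as the dispenser's
- rocker (a joint): rocker angle, rad: 0 = up (gate shut, held by a spring), 0.54 = pad right down on its stop, gate fully lifted. The pad takes about 4 N at first, 7 N lower down, and springs back up when let go. The first cell is let go at about 0.42 and is in the tray within a second. While down, a bar on the rocker holds the next cell back; as the lever rises that cell rolls down to the gate
- pad (a point): middle of the top of the press pad, the rear (+x) end of the rocker, on an arm beside the chute: steel plate with grey plastic top, 40 x 40 mm, 8 mm thick, free all round but for the arm on its +y edge. Moves on an arc of 72 mm about the axle: at rest 107 mm above the desk, rising 15 degrees towards the dispenser's +x; right down 69 mm above the desk, falling 15 degrees. A straight push down works
- gate (a point): middle of the lower edge of the steel gate blade, 52 mm wide, 3 mm thick, the front (-x) end of the rocker, hanging in front of the first cell. 17 mm from the axle towards the tray; edge 24 mm above the chute floor at rest. Swings up and towards the tray when the pad is pressed. Not to be touched
- tray (a point): middle of the tray's floor, 84 mm long and 65 mm wide inside, 17 mm above the desk, lip 14 mm high; two cells fill most of it. Site axes as the dispenser's
- cell1: D cell, black jacket with copper band, 33 mm diameter, 61 mm long, 140 g, lying across the chute; number 1 in the line counted from the gate. Origin at its centre, y along its length; it rolls, so its x and z axes turn
- cell2: D cell, black jacket with copper band, 33 mm diameter, 61 mm long, 140 g, lying across the chute; number 2 in the line counted from the gate. Origin at its centre, y along its length; it rolls, so its x and z axes turn
- cell3: D cell, black jacket with copper band, 33 mm diameter, 61 mm long, 140 g, lying across the chute; number 3 in the line counted from the gate. Origin at its centre, y along its length; it rolls, so its x and z axes turn
- cell4: D cell, black jacket with copper band, 33 mm diameter, 61 mm long, 140 g, lying across the chute; number 4 in the line counted from the gate. Origin at its centre, y along its length; it rolls, so its x and z axes turn
- cell5: D cell, black jacket with copper band, 33 mm diameter, 61 mm long, 140 g, lying across the chute; number 5 in the line counted from the gate. Origin at its centre, y along its length; it rolls, so its x and z axes turn
- torch: black torch standing on its lens end, 58 mm wide at the lens, 40 mm at the barrel, 168 mm tall; origin at the centre of its underside
- handheld: black handheld radio standing upright, 34 x 58 x 112 mm with a stub aerial to 174 mm; origin at the centre of its underside
- microphone: black fist microphone lying on its back, 88 x 58 x 26 mm with a 27 mm strain-relief stub at its -x end; origin under the centre of its main part
- mug: white mug 82 mm wide, 92 mm tall, handle at its +y; origin at the centre of its underside
Mind the look-alikes: they are no part of the job. What is shaped like the cell1 but green is not meant. Leave any turquoise look-alike of the cell5 alone.

How it is judged:
On the way, in this order (a step that is already met when the one before it is completed fails the run):
1. the lever is pressed right down for the first time (value of joint rocker above 0.49 rad), for 0.1 s.
2. one cell is in the tray and the lever is up again, with the other cells behind the gate (x of cell1 in the frame of dispenser between -0.195 and -0.124 m and z of cell1 in the frame of dispenser below 0.045 m and y of cell1 in the frame of tray between -0.02 and 0.02 m and x of each of cell2, cell3, cell4, cell5 in the frame of dispenser above -0.085 m and y of cell2 in the frame of tray between -0.02 and 0.02 m and y of cell3 in the frame of tray between -0.02 and 0.02 m and y of cell4 in the frame of tray between -0.02 and 0.02 m and y of cell5 in the frame of tray between -0.02 and 0.02 m and value of joint rocker below 0.05 rad), for 0.1 s.
3. the lever is pressed right down for the second time (value of joint rocker above 0.49 rad), for 0.1 s.
At the end, for the whole second after the job is handed in: the first two cells lie at rest (under 0.03 m/s) in the tray, the other three are at rest in the chute behind the gate, and the rocker is back up (within 0.05 rad of rest) (x of cell1 in the frame of dispenser between -0.195 and -0.124 m and z of each of cell1, cell2 in the frame of dispenser below 0.045 m and y of cell1 in the frame of tray between -0.02 and 0.02 m and x of cell2 in the frame of dispenser between -0.195 and -0.124 m and y of cell2 in the frame of tray between -0.02 and 0.02 m and x of each of cell3, cell4, cell5 in the frame of dispenser above -0.085 m and y of cell3 in the frame of tray between -0.02 and 0.02 m and y of cell4 in the frame of tray between -0.02 and 0.02 m and y of cell5 in the frame of tray between -0.02 and 0.02 m and value of joint rocker below 0.05 rad and linear speed of each of cell1, cell2, cell3, cell4, cell5 below 0.03 m/s); the robot touches nothing.
It fails at once if a cell is touched by the robot (contact force between any of the fingers, the arm and cell1 above 0.5 N or contact force between any of the fingers, the arm and cell2 above 0.5 N or contact force between any of the fingers, the arm and cell3 above 0.5 N or contact force between any of the fingers, the arm and cell4 above 0.5 N or contact force between any of the fingers, the arm and cell5 above 0.5 N).
It fails at once if the gate is worked by hand instead of with the pad (contact force between any of the fingers, the arm and rocker_c0 above 0.5 N).
It fails at once if a cell is lifted out of the dispenser (z of any of cell1, cell2, cell3, cell4, cell5 in the frame of dispenser above 0.1 m).
It fails at once if the torch, radio, microphone or mug is shifted by more than 15 mm, lifted or tipped (distance of any of torch, handheld, microphone, mug from where it was at the start of the episode above 0.015 m or angle between any of torch, handheld, microphone, mug's own z axis and vertical above 0.2 rad).
It also fails if it takes over 48 s, if anything falls off the work surface, if the arm or the gripper's body presses on something with over 40 N, if the wrist force passes 120 N, or if a joint passes its speed limit or range.

## Working session

There is one attempt and no reset: what is moved stays moved. The work goes in short steps, Python scripts to look and compute and a tool call to move; the robot and the scene stay as the last step left them, time stands still between calls to the robot, and variables do not carry over. Pictures are saved under pics/ and viewed, at most 10 in all, crops included, and the job is handed in when it is done.

Besides the shell and the picture viewer there is one more tool, called after "Emit:" in YAML: its name, and indented under it one key for each argument. servo_tool: Moves the arm, as the interface text tells. Its arguments: {"type":"object","properties":{"motion":{"type":"array"},"force":{"type":"number"}},"required":["motion"]}

```bash
mkdir -p pics; cat > h.py <<'E'
import numpy as np,cv2
from plant import r,imaging
def snap(n,f):
    s=imaging.snapshot(n);cv2.imwrite('pics/'+f,s['image']);np.save('pics/'+f+'.npy',s,allow_pickle=True);return s
def cam(s):
    f=s['image'].shape[0]/2/np.tan(np.radians(s['vertical_fov'])/2)
    return f,np.array(s['R']),np.array(s['t'])
def ray(s,u,v):
    f,R,t=cam(s);return -R.T@t,R.T@np.array([(u-s['cx'])/f,(v-s['cy'])/f,1])
def onz(s,u,v,z):
    c,d=ray(s,u,v);return c+d*(z-c[2])/d[2]
def proj(s,X):
    f,R,t=cam(s);p=R@np.array(X)+t;return np.array([s['cx']+f*p[0]/p[2],s['cy']+f*p[1]/p[2]])
E
python3 - <<'E'
from h import *
for n in('top','side'):
    s=snap(n,n+'1.png');print(n,cam(s),-np.array(s['R']).T@s['t'])
print(r.get_state())
E
```

```text
top (np.float64(374.7234631972603), array([[-0.00674583, -0.99997066,  0.00362962],
       [-0.98557863,  0.00603492, -0.16911044],
       [ 0.16908358, -0.00471807, -0.98559042]]), array([0.10876256, 0.56210149, 0.88549132])) [0.40500687 0.10954494 0.96739423]
side (np.float64(436.98712586023805), array([[-0.82039911, -0.57178028, -0.00355098],
       [-0.29057051,  0.42224756, -0.85864764],
       [ 0.49245718, -0.70340195, -0.51255402]]), array([0.50906089, 0.20940132, 0.75161215])) [0.10834216 0.73133724 0.56685144]
{'time': 0.1, 'qpos': array([-1.42939237e+00,  3.13384234e-01,  1.49834501e+00, -1.02183031e-05,
        1.33100882e+00, -2.23357367e-01]), 'qvel': array([ 0.0017119 , -0.00230741, -0.00196587,  0.0001661 ,  0.00115294,
        0.00185112]), 'joint_torque': array([ 2.37765234e-03, -4.12901759e+01, -2.60138941e+01, -2.66509569e-04,
        3.02864966e-03,  3.71300899e-06]), 'tool_pos': array([ 0.18725566, -0.49022673,  0.23080339]), 'ee_rot': array([-3.08836183e+00, -5.69590738e-01, -5.81070030e-05]), 'wrist_force': array([0.46170037, 0.32965565, 0.28398842]), 'wrist_torque': array([ 0.02476757, -0.0330499 , -0.01500109]), 'grip_force': 0.0, 'grip_width': 0.08557994079279937}
```

View pics/top1.png

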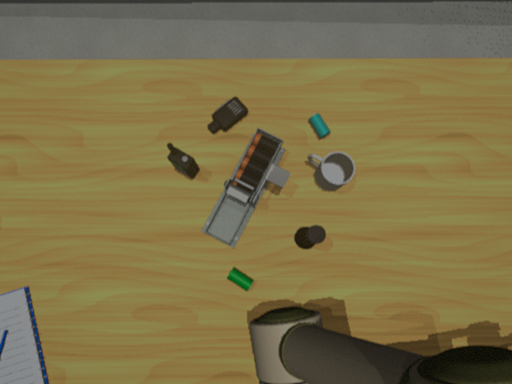

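View pics/side1.png

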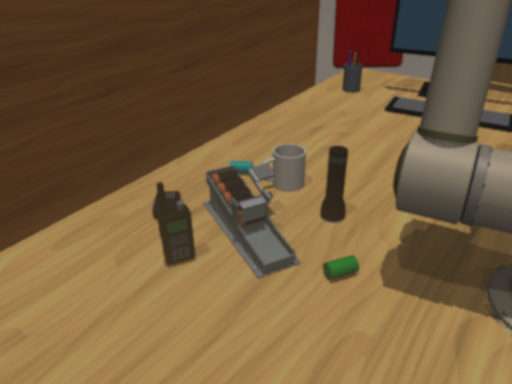

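The top view shows the tray at about (228,220), the black and copper cells in the chute up to (265,140), the grey pad near (279,177), the mug at (335,170) and the torch at (310,237). The green (240,279) and turquoise (320,126) cells lie loose and are look-alikes, so I'll leave them. The pad beside the chute is the only grey plate on an arm. I'll confirm it in an enlarged crop.

```bash
python3 - <<'E'
from h import *
a=cv2.imread('pics/top1.png')[110:260,190:350];b=cv2.imread('pics/side1.png')[130:280,190:350]
cv2.imwrite('pics/c1.png',cv2.resize(a,None,fx=5,fy=4*1.25/1.25,interpolation=cv2.INTER_CUBIC) if 0 else cv2.resize(a,None,fx=4,fy=4,interpolation=cv2.INTER_CUBIC))
cv2.imwrite('pics/c2.png',cv2.resize(b,None,fx=4,fy=4,interpolation=cv2.INTER_CUBIC))
E
```

```text
(no output)
```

View pics/c1.png

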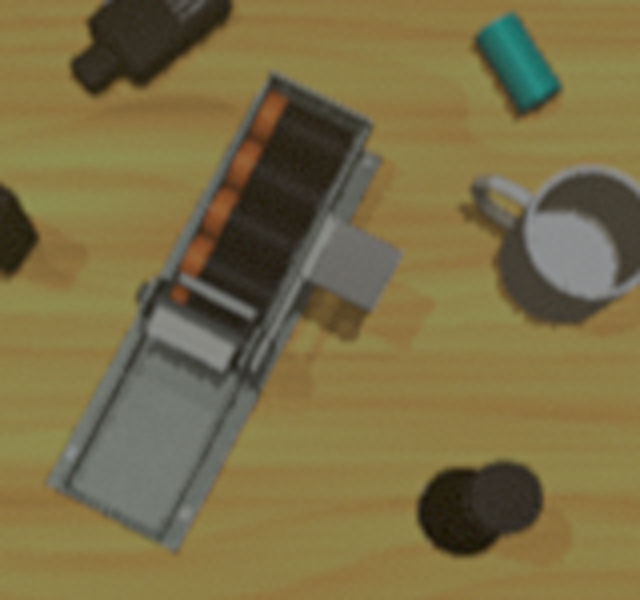

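View pics/c2.png

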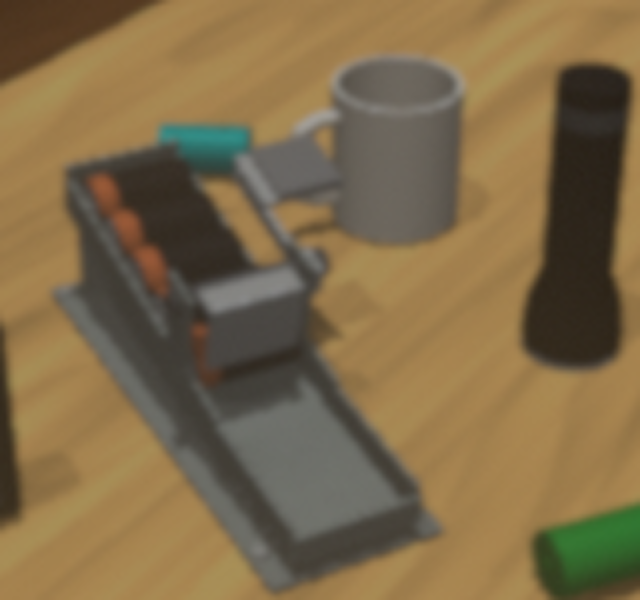

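The crops confirm the pad. In the top view it is the grey square centred near (278,175.5) on a light arm, right of the chute. In the side view it is centred near (263.5,172), in front of the mug.

```bash
python3 - <<'E'
from h import *
T=np.load('pics/top1.png.npy',allow_pickle=True).item();S=np.load('pics/side1.png.npy',allow_pickle=True).item()
p=onz(T,278.2,175.5,.107);q=onz(S,263.5,172.3,.107);print('pad',p,q)
e=lambda u,v,z:onz(T,190+u/4,110+v/4,z)[:2]
a,b=e(48,485,.002),e(180,552,.002);print('front',a,b,np.linalg.norm(a-b))
c,d=e(272,73,.088),e(370,125,.088);print('rear',c,d)
yv=(a-b)/np.linalg.norm(a-b);print('yaw from y',np.degrees(np.arctan2(-yv[0],yv[1])))
m=(c+d)/2-(a+b)/2;print('yaw from x',np.degrees(np.arctan2(m[1],m[0])))
yaw=np.arctan2(m[1],m[0]);X=np.array([np.cos(yaw),np.sin(yaw)]);Y=np.array([-X[1],X[0]])
print('pad from foot',(a+b)/2+196e-3*X-67e-3*Y)
print('torch',e(465,512,0),'mug',e(590,235,.092))
from scipy.spatial.transform import Rotation as Ro
s=r.get_state();M=Ro.from_rotvec(s['ee_rot']).as_matrix();print(M.round(3),'tool y heading',np.degrees(np.arctan2(M[1,1],M[0,1])))
E
```

```text
pad [0.59173885 0.04002829 0.107     ] [0.58559984 0.0472323  0.107     ]
front [0.46941033 0.22999794] [0.42631298 0.14530072] 0.0950315747956903
rear [0.71464338 0.08577332] [0.68118401 0.02635901]
yaw from y -26.968824316834986
yaw from x -27.75438262625615
pad from foot [0.59011154 0.03708383]
torch [ 0.45053183 -0.03747493] mug [ 0.61069382 -0.10373792]
[[ 0.934  0.357 -0.   ]
 [ 0.357 -0.934  0.001]
 [ 0.    -0.001 -1.   ]] tool y heading -69.10056852884819
```

Emit:
servo_tool:
  motion:
    - [34, 44, 10, 0, 0, 0.06, 0]
    - [67, 88, 20, 0, 0, 0.12, 0]
    - [101, 132, 20, 0, 0, 0.18, 0]
    - [134, 175, 20, 0, 0, 0.24, 0]
    - [168, 219, 20, 0, 0, 0.3, 0]
    - [201, 263, 20, 0, 0, 0.36, 0]
    - [235, 307, 20, 0, 0, 0.43, 0]
    - [268, 351, 20, 0, 0, 0.5, 0]
    - [302, 395, 20, 0, 0, 0.57, 0]
    - [335, 438, 20, 0, 0, 0.64, 0]
    - [369, 482, 20, 0, 0, 0.7, 0]
    - [402, 526, 20, 0, 0, 0.728, 0]

```text
time: 1.6
tool_pos: [0.5901, 0.0372, 0.2509]
ee_rot: [-2.683, -1.634, 0.001]
wrist_force: [0.9, -1.5, 0.8]
grip_width: 0.0001
grip_force: 0.0
```

Emit:
servo_tool:
  motion:
    - [0, 0, -40, 0, 0, 0, 0]
    - [0, 0, -80, 0, 0, 0, 0]
    - [0, 0, -115, 0, 0, 0, 0]
    - [0, 0, -121, 0, 0, 0, 0]
    - [0, 0, -121, 0, 0, 0, 0]

```text
time: 2.22
tool_pos: [0.5897, 0.0355, 0.1311]
ee_rot: [2.684, 1.632, 0.001]
wrist_force: [-0.7, 0.4, 0.0]
grip_width: -0.0002
grip_force: 0.0
```

```bash
python3 - <<'E'
from h import *
o=[]
for n in('side','top'):
    s=snap(n,n+'2.png');P=proj(s,r.get_state()['tool_pos']);print(n,P)
    u,v=(190,110) if n=='top' else (200,100)
    o.append(cv2.resize(s['image'][v:v+130,u:u+130],(390,390),interpolation=cv2.INTER_CUBIC))
cv2.imwrite('pics/c3.png',np.hstack(o))
E
```

```text
side [264.92081282 159.61490772]
top [281.07039861 173.89314071]
```

View pics/c3.png

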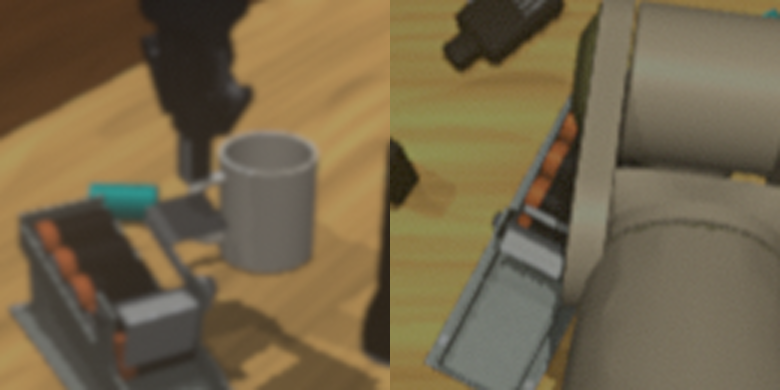

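The side crop shows the fingertip above the pad, about 2–3 px to its free-edge side, with the mug and cells clear. I'll shift 3 mm toward the arm and press.

Emit:
servo_tool:
  motion:
    - [1, 3, -10, 0, 0, 0, 0]
    - [1, 3, -18, 0, 0, 0, 0]
    - [1, 3, -24, 0, 0, 0, 0]
    - [1, 3, -30, 0, 0, 0, 0]
    - [1, 3, -30, 0, 0, 0, 0]

```text
time: 2.95
tool_pos: [0.5904, 0.0384, 0.1001]
ee_rot: [2.684, 1.632, 0.0]
wrist_force: [1.5, -0.5, 2.9]
grip_width: -0.0003
grip_force: 0.9
```

Emit:
servo_tool:
  motion:
    - [0, 0, -6, 0, 0, 0, 0]
    - [0, 0, -12, 0, 0, 0, 0]
    - [0, 0, -18, 0, 0, 0, 0]
    - [0, 0, -23, 0, 0, 0, 0]
    - [0, 0, -26, 0, 0, 0, 0]
    - [0, 0, -26, 0, 0, 0, 0]

```text
time: 3.7
tool_pos: [0.5896, 0.039, 0.0738]
ee_rot: [-2.683, -1.632, 0.002]
wrist_force: [-2.3, 1.6, 6.6]
grip_width: 0.0001
grip_force: 3.0
```

Emit:
servo_tool:
  motion:
    - [0, 0, -3, 0, 0, 0, 0]
    - [0, 0, -3, 0, 0, 0, 0]

```text
time: 3.95
tool_pos: [0.5897, 0.039, 0.0709]
ee_rot: [-2.683, -1.632, 0.002]
wrist_force: [-0.9, -0.2, 6.7]
grip_width: -0.0001
grip_force: 3.1
```

Emit:
servo_tool:
  motion:
    - [0, 0, -2, 0, 0, 0, 0]
    - [0, 0, -2, 0, 0, 0, 0]

```text
time: 4.2
tool_pos: [0.5899, 0.039, 0.0701]
ee_rot: [-2.683, -1.632, 0.001]
wrist_force: [-4.5, 1.1, 15.0]
grip_width: -0.0003
grip_force: 6.5
```

The force rose to 15 N, so the pad is on its stop. I'll hold there, then release.

Emit:
servo_tool:
  motion:
    - [0, 0, 0, 0, 0, 0, 0]
    - [0, 0, 0, 0, 0, 0, 0]
    - [0, 0, 0, 0, 0, 0, 0]
    - [0, 0, 0, 0, 0, 0, 0]
    - [0, 0, 8, 0, 0, 0, 0]
    - [0, 0, 16, 0, 0, 0, 0]
    - [0, 0, 24, 0, 0, 0, 0]
    - [0, 0, 32, 0, 0, 0, 0]
    - [0, 0, 40, 0, 0, 0, 0]
    - [0, 0, 50, 0, 0, 0, 0]
    - [0, 0, 60, 0, 0, 0, 0]
    - [0, 0, 60, 0, 0, 0, 0]

```text
time: 5.7
tool_pos: [0.5906, 0.0384, 0.13]
ee_rot: [2.683, 1.632, 0.001]
wrist_force: [-0.1, -0.0, -0.1]
grip_width: 0.0001
grip_force: 0.0
```

Emit:
servo_tool:
  motion:
    - [0, 0, 0, 0, 0, 0, 0]
    - [0, 0, 0, 0, 0, 0, 0]
    - [0, 0, 0, 0, 0, 0, 0]
    - [0, 0, 0, 0, 0, 0, 0]
    - [0, 0, 0, 0, 0, 0, 0]
    - [0, 0, 0, 0, 0, 0, 0]
    - [0, 0, 0, 0, 0, 0, 0]
    - [0, 0, 0, 0, 0, 0, 0]

```text
time: 6.7
tool_pos: [0.5903, 0.0385, 0.1293]
ee_rot: [2.684, 1.632, -0.0]
wrist_force: [-0.9, -0.1, -0.2]
grip_width: 0.0003
grip_force: 0.0
```

```bash
cat > look.py <<'E'
import sys
from h import *
o=[]
for n in('side','top'):
    s=snap(n,n+sys.argv[1]+'.png')
    u,v=(190,130) if n=='top' else (190,140)
    o.append(cv2.resize(s['image'][v:v+130,u:u+130],(390,390),interpolation=cv2.INTER_CUBIC))
cv2.imwrite('pics/look%s.png'%sys.argv[1],np.hstack(o))
E
python3 look.py 3
```

```text
(no output)
```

View pics/look3.png

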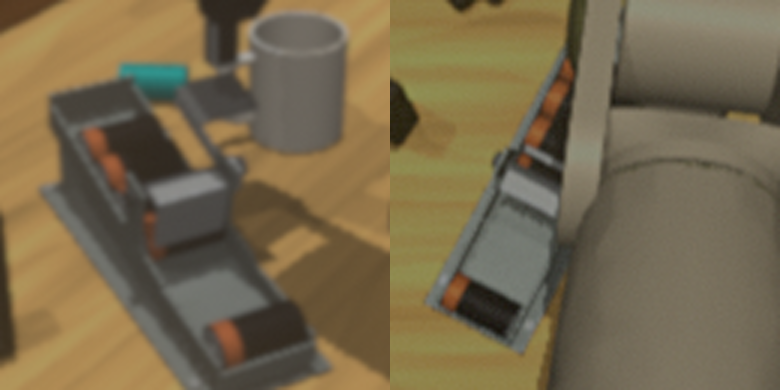

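One cell lies against the tray lip (side crop (260,335), top crop (480,305)). The next cell is at the gate, the lever is up and the fingertip is clear above it. Now the second press, from z 0.130 to the stop at 0.069, using the same speeds.

Emit:
servo_tool:
  motion:
    - [0, 0, -15, 0, 0, 0, 0]
    - [0, 0, -22, 0, 0, 0, 0]
    - [0, 0, -28, 0, 0, 0, 0]
    - [0, 0, -34, 0, 0, 0, 0]
    - [0, 0, -40, 0, 0, 0, 0]
    - [0, 0, -46, 0, 0, 0, 0]
    - [0, 0, -52, 0, 0, 0, 0]
    - [0, 0, -57, 0, 0, 0, 0]
    - [0, 0, -60, 0, 0, 0, 0]
    - [0, 0, -61, 0, 0, 0, 0]
    - [0, 0, -61, 0, 0, 0, 0]
    - [0, 0, -61, 0, 0, 0, 0]

```text
time: 8.3
tool_pos: [0.5897, 0.0392, 0.07]
ee_rot: [-2.683, -1.632, 0.001]
wrist_force: [-8.6, 1.8, 21.6]
grip_width: 0.0001
grip_force: 9.4
```

Emit:
servo_tool:
  motion:
    - [0, 0, 0, 0, 0, 0, 0]
    - [0, 0, 0, 0, 0, 0, 0]
    - [0, 0, 0, 0, 0, 0, 0]
    - [0, 0, 0, 0, 0, 0, 0]
    - [0, 0, 8, 0, 0, 0, 0]
    - [0, 0, 16, 0, 0, 0, 0]
    - [0, 0, 24, 0, 0, 0, 0]
    - [0, 0, 32, 0, 0, 0, 0]
    - [0, 0, 40, 0, 0, 0, 0]
    - [0, 0, 50, 0, 0, 0, 0]
    - [0, 0, 70, 0, 0, 0, 0]
    - [0, 0, 90, 0, 0, 0, 0]

```text
time: 9.8
tool_pos: [0.5899, 0.0385, 0.1586]
ee_rot: [-2.684, -1.632, 0.002]
wrist_force: [-0.4, 0.0, 0.1]
grip_width: 0.0001
grip_force: 0.0
```

Emit:
servo_tool:
  motion:
    - [0, 0, 0, 0, 0, 0, 0]
    - [0, 0, 0, 0, 0, 0, 0]
    - [0, 0, 0, 0, 0, 0, 0]
    - [0, 0, 0, 0, 0, 0, 0]
    - [0, 0, 0, 0, 0, 0, 0]
    - [0, 0, 0, 0, 0, 0, 0]
    - [0, 0, 0, 0, 0, 0, 0]
    - [0, 0, 0, 0, 0, 0, 0]
    - [0, 0, 0, 0, 0, 0, 0]
    - [0, 0, 0, 0, 0, 0, 0]
    - [0, 0, 0, 0, 0, 0, 0]
    - [0, 0, 0, 0, 0, 0, 0]

```text
time: 11.3
tool_pos: [0.5903, 0.0385, 0.1583]
ee_rot: [-2.684, -1.632, 0.0]
wrist_force: [0.3, 0.9, 0.4]
grip_width: -0.0003
grip_force: 0.0
```

```bash
python3 look.py 4
```

```text
(no output)
```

View pics/look4.png

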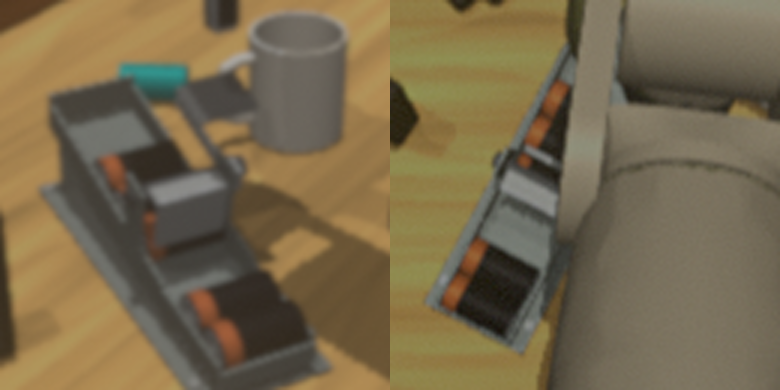

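Two cells lie side by side in the tray (top crop (475,255) and (455,293)). Three remain behind the gate, the lever is up and the tool is clear.

```bash
python3 -c "
from plant import r
print(r.job_done())"
```

```text
the job is handed in; nothing more can be done
None
```

I pressed the pad right down to its stop and released it twice, and the last pictures showed two cells in the tray, three behind the gate and the lever up; the job is handed in, but no verdict came back.

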